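Weigh down two pattern templates

TASK

Weigh the card patterns down for cutting: lay the bar weight squarely along the printed line at the straight end of the pocket pattern, centred on it, set the large round weight on the dot at its point, and put the square weight midway between those two. Set the pin tin in the middle on top of the square weight, and the small round weight on the dot of the round knee-patch pattern. Leave the thread reel where it stands, and leave everything upright and released.

Things in the scene. Friction and masses are not known exactly. Their poses are not given: they have to be found in the camera images.
- pocket_template: Pocket pattern, brown stiff card 3 mm thick, taped flat (fixed), on either side, turned any way: 230 mm long (x), 140 mm wide (y), straight end at x = -115 mm, sides parallel to x = +45 mm, then a right-angled point, tip at x = +115 mm. Origin: underside, mid length and width. Printed in black: a line across it at x = -90 mm (124 mm long, middle at y = 0), a 12 mm dot at x = +75, y = 0.
- patch_template: Knee-patch pattern: a round disc of brown stiff card, 120 mm across, 3 mm thick, taped flat to the table (fixed), with a black dot 12 mm across printed at its middle. Origin: underside of the middle. It lies on the side of the robot where the pocket pattern is not.
- bar_weight: Bar weight: dark steel bar 100 mm long (its x axis), 36 mm wide (y), 28 mm high, about 0.6 kg. Origin: centre of the underside, z up.
- large_round_weight: Large round weight: steel disc 54 mm across and 18 mm thick, with a dark upright cylindrical knob 22 mm across on its centre, 44 mm high in all, about 0.35 kg. Origin: centre of the underside, z up.
- small_round_weight: Small round weight: steel disc 36 mm across and 14 mm thick, with a dark upright cylindrical knob 16 mm across on its centre, 36 mm high in all, about 0.13 kg. Origin: centre of the underside, z up.
- block_weight: Square weight: steel block 52 by 52 mm (x, y), 30 mm high, with a flat black rubber top, about 0.5 kg. Origin: centre of the underside, z up.
- pin_tin: Pin tin: closed round aluminium tin without a knob, 44 mm across at the lid (43 mm below it), 20 mm high, flat lid, about 60 g. Origin: centre of the underside, z up.
- thread_reel: Bystander: upright thread reel, 40 mm across the two wooden flanges, 42 mm high, 32 mm across the blue thread between them, about 40 g, loose. It stands among the weights and stays where it is. Origin: centre of the underside.

How it is judged:
At the end, for the whole second after the job is handed in: All upright (0.08 rad), at rest: bar (0.15 rad) and large round weight on pocket card within 12 mm (x, y) of line's middle and dot; square weight 66-99 mm from each, 15 mm of centre line; tin on it within 12 mm; small round weight within 13 mm of patch dot; reel upright, moved under 20 mm (x of bar_weight in the frame of pocket_template between -0.102 and -0.078 m and y of bar_weight in the frame of pocket_template between -0.012 and 0.012 m and z of bar_weight in the frame of pocket_template between 0.001 and 0.006 m and angle between the x axis of bar_weight and the y axis of pocket_template, either way round below 0.15 rad and x of large_round_weight in the frame of pocket_template between 0.063 and 0.087 m and y of large_round_weight in the frame of pocket_template between -0.012 and 0.012 m and z of large_round_weight in the frame of pocket_template between 0.001 and 0.006 m and horizontal distance between block_weight and bar_weight between 0.066 and 0.099 m and horizontal distance between block_weight and large_round_weight between 0.066 and 0.099 m and y of block_weight in the frame of pocket_template between -0.015 and 0.015 m and z of block_weight in the frame of pocket_template between 0.001 and 0.006 m and horizontal distance between pin_tin and block_weight below 0.012 m and z of pin_tin in the frame of block_weight between 0.027 and 0.034 m and horizontal distance between small_round_weight and patch_template below 0.013 m and z of small_round_weight in the frame of patch_template between 0.001 and 0.006 m and angle between each of bar_weight, large_round_weight, small_round_weight, block_weight, pin_tin's own z axis and vertical below 0.08 rad and linear speed of each of bar_weight, large_round_weight, small_round_weight, block_weight, pin_tin below 0.02 m/s and angular speed of each of bar_weight, large_round_weight, small_round_weight, block_weight, pin_tin below 0.2 rad/s and distance of thread_reel from where it was at the start of the episode below 0.02 m and angle between thread_reel's own z axis and vertical below 0.15 rad); the robot touches nothing.
It fails at once if the thread reel is knocked over or shifted by more than 20 mm (distance of thread_reel from where it was at the start of the episode above 0.02 m or angle between thread_reel's own z axis and vertical above 0.3 rad).
It also fails if it takes over 120 s, if anything falls off the work surface, if the arm or the gripper's body presses on something with over 40 N, if the wrist force passes 120 N, or if a joint passes its speed limit or range.

ROBOT

A 6-joint arm with a two-finger parallel gripper is mounted at the origin on the work surface. World frame = base frame: x ahead of the robot, y to its left, z up, the work surface at z = 0. Lengths are in m, angles in rad, forces in N, time in s.
With the tool pointing down it reaches from about 0.25 to 0.725 m from the base axis. Payload 4 kg.
Tool frame: the origin (TCP) lies on the centre line of the jaws, within the pads' length; the fingertips stand 22 mm ahead of it and the grasp point (between the pads) lies 3 mm ahead of it; z points along the fingers, y is the line along which they close (so a half turn about z gives the same grasp; the last joint's range is limited). The gripper opens to 85 mm and grips with 20 to 120 N. Pads are 22 mm wide; open, the fingers measure 114 mm over their backs; the gripper's body (76 mm by 85 mm) begins 54 mm behind the grasp point. The pads swing forward as they close: fully open they stand 13 mm farther back than shut.
Start: joints at [-1.337, 0.241, 0.005, 1.335, 0, 1.571], TCP at [0.116, -0.486, 0.253] pointing down, gripper open.
Joint ranges: [-2.72, 2.72], [-1.05, 1.87], [-1.09, 1.28], [-1.99, 2.15], [-1.42, 1.44], [-3.14, 3.14]. Speed limits (rad/s): [2.79, 2.79, 3.14, 3.14, 3.14, 3.14].

INTERFACE

Orientations are given as a unit quaternion [x, y, z, w].
In Python, from workcell import bot gives the robot as it stands.
- The arm moves only by the shell command python3 -m inch 'ROWS'. ROWS is JSON, one flat list of numbers, 7 for each row, row after row: the shift along the world's x, y, z in mm, then the turn, a rotation vector about the world's x, y, z in rad, then the opening in per cent of the stroke, from 0 (shut) to 100 (fully open). A call has 1 to 8 rows; each row is the pose to reach, as a shift and turn from the pose commanded when the call began; what a row does not reach only later rows make up. A row lasts 1/12 s, in which the tool goes at most 41.7 mm and 7.16 degrees, less where a joint would pass 70% of its speed; a pose out of reach is approached as far as the arm can. A call with a gripper value outside its range is refused whole. The fingers move at their own pace and stop on an object; the grip force is fixed at half the most. Time passes only in rows, so rows that repeat a pose let the fingers close. It gives the time, the measured TCP pose, the force, the opening and the grip force at its end, in the units of the state.
- bot.get_obs(): the state, without advancing time (a new reading comes with each control period).
- bot.camera(name): name is "scene" or "top" or "wrist"; returns the picture (420x560x3 uint8, blue, green, red); there is no depth.
- bot.camera_info(name): a dict with "intrinsics" (3x3 intrinsics, pixels), "distortion" ([k1, k2, p1, p2, k3] as OpenCV has them; the pictures are not rectified), "camera_from_world" (4x4, takes a point from world to camera coordinates); the wrist camera has in their place "hand_eye" (4x4, takes a point from camera to tool coordinates, whose origin is the TCP and whose axes are the flange's). Camera axes: x right, y down, z forward; pixel columns grow to the right and rows downward; lengths in m; the calibration is good to about 2 mm. A picture is of the moment at which its call begins: read the wrist's pose just before it. camera_info takes no time and is no camera call.
- bot.job_done(): hands the job in; it is judged then, once.
Trained networks look in the newest picture that a camera, given by its name, has taken for a name from the list of things; names that differ only in an ending like _2 or _b are one class to them, and where a whole thing is asked for, a point or a joint stands for the part that bears it (a point fixed in the world has none). Each returns a list of dicts, best first, with "confidence" (0 to 1); they miss things now and then, are a little off and sometimes report something else, mostly with a low value. They report only what shows in the picture. A call takes as long as a camera call.
- bot.silhouettes(camera, target): "mask" (420x560 bool, what is visible of it) and "uv" ([column, row] in pixels, amid what is visible of it).
- bot.spot_point(camera, target): "uv" ([column, row] in pixels: a listed point, or the origin of a listed thing).
The state is a dict: "clock": time; "joint_pos": joint angles; "joint_vel": joint speeds; "tau": joint torques, N m; "eef_pos": TCP position; "tool_rot": TCP orientation; "ft_force": force on the tool from outside, world axes, zero at the start; "ft_torque": the same for the moment, N m; "grip_width": finger opening in m; "grasp_force": force on a finger pad.
Only numpy, scipy, OpenCV 4.12 (cv2) and the standard library are available. Lean on these libraries where they do the work, as an engineer would, in place of code of your own. Each camera call takes 0.05 s, during which the arm holds its last target. There are 200 camera calls.

## Working session

There is one attempt and no reset: what is moved stays moved. The work goes in short steps, Python scripts to look and compute and a shell command to move; the robot and the scene stay as the last step left them, time stands still between calls to the robot, and variables do not carry over. Pictures are saved under pics/ and viewed, at most 14 in all, crops included, and the job is handed in when it is done.

```bash
mkdir -p pics; ls; cat > h.py <<'E'
import numpy as np, cv2, json
from workcell import bot
from scipy.spatial.transform import Rotation as R
def cam(name):
    ci=bot.camera_info(name); K=np.array(ci["intrinsics"]);D=np.array(ci["distortion"])
    if name=="wrist":
        o=bot.get_obs(); T=np.eye(4); T[:3,:3]=R.from_quat(o["tool_rot"]).as_matrix(); T[:3,3]=o["eef_pos"]
        W=T@np.array(ci["hand_eye"])
    else: W=np.linalg.inv(np.array(ci["camera_from_world"]))
    return K,D,W
def ray(c,uv,z):
    K,D,W=c; p=cv2.undistortPoints(np.array(uv,float).reshape(-1,1,2),K,D)[:,0]
    d=np.c_[p,np.ones(len(p))]@W[:3,:3].T; o=W[:3,3]
    return o+d*((z-o[2])/d[:,2])[:,None]
E
python3 - <<'E'
from h import *
for n in ["top","scene"]:
    c=cam(n); im=bot.camera(n); cv2.imwrite(f"pics/{n}0.png",im); print(n,c[2][:3,3].round(3),c[2][:3,2].round(2))
    for t,z in [("pocket_template",.003),("patch_template",.003),("bar_weight",0.014),("large_round_weight",0.015),("small_round_weight",0.012),("block_weight",0.015),("pin_tin",0.01),("thread_reel",0.021)]:
        for f,zz in ((bot.spot_point,0),(bot.silhouettes,z)):
            print(t,f.__name__,[(np.round(r["uv"]).tolist(),round(r["confidence"],2),ray(c,r["uv"],zz)[0,:2].round(3).tolist()) for r in f(n,t)[:2]])
E
```

```text
pics
top [0.403 0.017 0.944] [ 0.18 -0.02 -0.98]
pocket_template call [([428.0, 240.0], 0.69, [0.513, -0.301])]
pocket_template call [([422.0, 239.0], 0.91, [0.514, -0.289])]
patch_template call [([137.0, 246.0], 0.61, [0.512, 0.279])]
patch_template call [([137.0, 247.0], 0.59, [0.509, 0.279])]
bar_weight call [([246.0, 157.0], 0.55, [0.692, 0.062])]
bar_weight call [([246.0, 159.0], 0.76, [0.683, 0.062]), ([241.0, 278.0], 0.25, [0.444, 0.074])]
large_round_weight call [([315.0, 157.0], 0.83, [0.689, -0.08])]
large_round_weight call [([313.0, 153.0], 0.95, [0.693, -0.075])]
small_round_weight call [([239.0, 222.0], 0.53, [0.557, 0.077])]
small_round_weight call [([235.0, 219.0], 0.55, [0.561, 0.084])]
block_weight call [([242.0, 277.0], 0.84, [0.447, 0.073])]
block_weight call [([238.0, 274.0], 0.94, [0.452, 0.08])]
pin_tin call [([318.0, 282.0], 0.69, [0.434, -0.077])]
pin_tin call [([318.0, 280.0], 0.86, [0.437, -0.076])]
thread_reel call [([316.0, 218.0], 0.96, [0.561, -0.078])]
thread_reel call [([318.0, 214.0], 0.58, [0.565, -0.079])]
scene [1.103 0.13  0.555] [-0.73 -0.16 -0.6
[... 352 characters left out ...]
9, 0.064])]
large_round_weight call [([201.0, 277.0], 0.92, [0.691, -0.086])]
large_round_weight call [([201.0, 272.0], 0.68, [0.693, -0.084])]
small_round_weight call [([307.0, 237.0], 0.62, [0.559, 0.079]), ([243.0, 186.0], 0.61, [0.434, -0.078])]
small_round_weight call [([309.0, 232.0], 0.73, [0.557, 0.082])]
block_weight call [([314.0, 196.0], 0.79, [0.438, 0.077])]
block_weight call [([312.0, 193.0], 0.73, [0.445, 0.073])]
pin_tin call [([244.0, 185.0], 0.87, [0.429, -0.077]), ([203.0, 277.0], 0.65, [0.692, -0.083])]
pin_tin call [([243.0, 182.0], 0.57, [0.433, -0.079])]
thread_reel call [([228.0, 225.0], 0.85, [0.558, -0.076])]
thread_reel call [([226.0, 215.0], 0.61, [0.553, -0.08])]
```

View pics/top0.png

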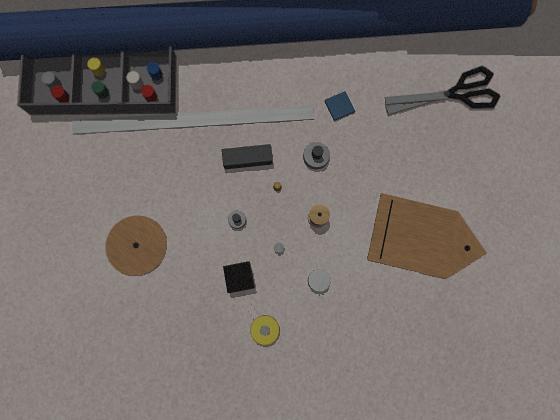

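```bash
python3 - <<'E'
from h import *
c=cam("top"); im=bot.camera("top")
o=bot.get_obs(); print(o["clock"],o["eef_pos"],R.from_quat(o["tool_rot"]).as_matrix().round(2).tolist(),o["grip_width"], bot.camera_info("wrist")["hand_eye"])
for t,z in [("pocket_template",.003),("bar_weight",.028),("block_weight",.03)]:
    m=bot.silhouettes("top",t)[0]["mask"].astype(np.uint8)
    cs=max(cv2.findContours(m,0,2)[0],key=cv2.contourArea)
    w=ray(c,cs[:,0],z)[:,:2].astype(np.float32)*1000
    print(t,cv2.minAreaRect(w)); ap=cv2.approxPolyDP(cs,4,True)[:,0]; print(ap.tolist(), ray(c,ap,z)[:,:2].round(3).tolist())
    if t[0]=="p":
        g=cv2.cvtColor(im,6); mm=cv2.erode(m,np.ones((7,7)))
        n,l,s,ce=cv2.connectedComponentsWithStats(((g<60)&(mm>0)).astype(np.uint8))
        for i in range(1,n):
            if s[i,4]>8: 
                ys,xs=np.where(l==i); w=ray(c,np.c_[xs,ys],.003)[:,:2]
                print(s[i,4],ce[i].round(1),w.mean(0).round(4),cv2.minAreaRect((w*1000).astype(np.float32)))
E
```

```text
1.75 [ 0.11582707 -0.48639446  0.25331778] [[0.97, 0.23, 0.0], [0.23, -0.97, -0.0], [0.0, 0.0, -1.0]] 0.08542067594604737 [[-8.66656442e-04 -9.61009449e-01 -2.76514175e-01  6.95773610e-02]
 [ 9.99999472e-01 -9.85480905e-04  2.90764394e-04  5.33782468e-05]
 [-5.51926769e-04 -2.76513777e-01  9.61009795e-01 -1.20774128e-01]
 [ 0.00000000e+00  0.00000000e+00  0.00000000e+00  1.00000000e+00]]
pocket_template ((514.0386962890625, -302.8045654296875), (227.92071533203125, 141.50340270996094), 74.78302001953125)
[[381, 194], [367, 259], [446, 278], [485, 253], [457, 211]] [[0.608, -0.212], [0.476, -0.176], [0.436, -0.33], [0.484, -0.413], [0.57, -0.364]]
96 [385.9 229.1] [ 0.5357 -0.2174] ((536.4308471679688, -217.44573974609375), (3.1123175621032715, 121.4501724243164), 75.29166412353516)
25 [467.  247.6] [ 0.4951 -0.3776] ((495.22491455078125, -377.64715576171875), (8.004076957702637, 10.20551872253418), 84.688720703125)
bar_weight ((684.644775390625, 59.18128204345703), (46.17704772949219, 100.75370788574219), 5.739394664764404)
[[271, 146], [223, 149], [223, 166], [270, 164]] [[0.705, 0.011], [0.7, 0.107], [0.665, 0.107], [0.668, 0.013]]
block_weight ((445.16876220703125, 77.31204223632812), (54.05910873413086, 54.75960922241211), 9.428918838500977)
[[249, 261], [223, 267], [227, 292], [254, 287]] [[0.475, 0.057], [0.464, 0.107], [0.417, 0.099], [0.425, 0.048]]
```

The top view shows everything clear of occlusion. The pocket is at right, with its line at (386,229) and dot at (467,248), 165 mm apart as specified. The patch is at (136,246), and the six objects are in the middle. I'll start with the bar.

```bash

python3 -m inch '[190,183,0,0,0,0.7,100, 190,183,0,0,0,0.7,100, 190,183,0,0,0,0.7,100, 190,183,0,0,0,0.7,100, 190,183,0,0,0,0.7,100, 190,183,0,0,0,0.7,100, 190,183,0,0,0,0.7,100, 190,183,0,0,0,0.7,100]'
python3 -m inch '[190,183,-50,0,0,0.69,100, 190,183,-50,0,0,0.69,100, 190,183,-50,0,0,0.69,100, 190,183,-50,0,0,0.69,100, 190,183,-50,0,0,0.69,100, 190,183,-50,0,0,0.69,100, 190,183,-50,0,0,0.69,100, 190,183,-50,0,0,0.69,100]'
python3 -m inch '[190,182,-53,0,0,0,100, 190,182,-53,0,0,0,100, 190,182,-53,0,0,0,100, 190,182,-53,0,0,0,100, 190,182,-53,0,0,0,100, 190,182,-53,0,0,0,100, 190,182,-53,0,0,0,100, 190,182,-53,0,0,0,100]'
cat >> h.py <<'E'
def look(t,z,save=None):
    """wrist look at t: origin/silhouette/rect (top face height z) in world mm, shift from TCP"""
    c=cam("wrist"); o=bot.get_obs(); p=np.array(o["eef_pos"])*1000; im=bot.camera("wrist")
    if save: cv2.imwrite(f"pics/{save}.png",im)
    yaw=np.degrees(np.arctan2(*R.from_quat(o["tool_rot"]).as_matrix()[[1,0],1]))
    print("t",o["clock"],"TCP",p.round(1),"close-axis",yaw.round(1))
    for r in bot.spot_point("wrist",t)[:2]:
        w=ray(c,r["uv"],0)[0,:2]*1000; print("spot",np.round(r["uv"]),round(r["confidence"],2),w.round(1),"shift",(w-p[:2]).round(1))
    for r in bot.silhouettes("wrist",t)[:2]:
        cs=max(cv2.findContours(r["mask"].astype(np.uint8),0,2)[0],key=cv2.contourArea)
        w=(ray(c,cs[:,0],z)[:,:2]*1000).astype(np.float32); q=cv2.minAreaRect(w)
        print("sil",np.round(r["uv"]),round(r["confidence"],2),"rect",np.round(q[0],1),np.round(q[1],1),round(q[2],1),"shift",(np.array(q[0])-p[:2]).round(1))
    return c,im
E
python3 -c "
from h import *
look('bar_weight',.028,'w_bar')"
```

```text
clock: 2.57
eef_pos: [0.3079, -0.3011, 0.2535]
tool_rot: [0.892, 0.453, 0.0, 0.0]
ft_force: [0.7, -1.1, -0.2]
grip_width: 0.0853
grasp_force: 0.0
clock: 3.23
eef_pos: [0.4978, -0.1186, 0.2019]
tool_rot: [0.687, 0.727, 0.0, -0.0]
ft_force: [-0.4, -1.5, -0.3]
grip_width: 0.085
grasp_force: 0.0
clock: 3.9
eef_pos: [0.6874, 0.063, 0.1477]
tool_rot: [0.687, 0.726, -0.0, -0.001]
ft_force: [-1.1, -0.0, -0.7]
grip_width: 0.0857
grasp_force: 0.0
t 3.9 TCP [687.4  63.  147.7] close-axis 3.2
spot [280. 202.] 0.57 [685.6  59.4] shift [-1.8 -3.7]
sil [282. 205.] 0.66 rect [687.7  61.1] [ 36.3 100.8] 5.2 shift [ 0.4 -1.9]
```

```bash

python3 -m inch '[0,-2,-60,0,0,0.035,100, 0,-2,-90,0,0,0.035,100, 0,-2,-110,0,0,0.035,100, 0,-2,-121,0,0,0.035,100, 0,-2,-121,0,0,0.035,100, 0,-2,-121,0,0,0.035,100, 0,-2,-121,0,0,0.035,0, 0,-2,-121,0,0,0.035,0]'
python3 -m inch '[0,0,0,0,0,0,0, 0,0,0,0,0,0,0, 0,0,0,0,0,0,0, 0,0,0,0,0,0,0, 0,0,0,0,0,0,0, 0,0,20,0,0,0,0, 0,0,50,0,0,0,0, 0,0,60,0,0,0,0]'
```

```text
clock: 4.72
eef_pos: [0.688, 0.0594, 0.0328]
tool_rot: [0.675, 0.737, 0.002, 0.002]
ft_force: [0.1, 0.7, 0.2]
grip_width: 0.0634
grasp_force: 0.0
clock: 5.38
eef_pos: [0.6861, 0.0598, 0.0912]
tool_rot: [0.675, 0.738, 0.0, 0.0]
ft_force: [2.3, 0.1, -4.6]
grip_width: 0.0347
grasp_force: 61.7
```

```bash

python3 -m inch '[0,0,40,0,0,0.12,0, -25,-45,50,0,0,0.24,0, -50,-80,50,0,0,0.36,0, -65,-115,50,0,0,0.48,0, -80,-150,50,0,0,0.6,0, -95,-180,50,0,0,0.7,0, -110,-200,50,0,0,0.8,0, -110,-200,50,0,0,0.8,0]'
python3 -m inch '[-40,-77,0,0,0,0.12,0, -40,-77,0,0,0,0.24,0, -40,-77,0,0,0,0.36,0, -40,-77,0,0,0,0.432,0, -40,-77,-20,0,0,0.432,0, -40,-77,-20,0,0,0.432,0, -40,-77,-20,0,0,0.432,0, -40,-77,-20,0,0,0.432,0]'
python3 - <<'E'
from h import *
c,im=look('pocket_template',.003,'w_pk1')
look('bar_weight',.080)
E
```

```text
clock: 6.05
eef_pos: [0.5712, -0.145, 0.1377]
tool_rot: [0.337, 0.942, -0.002, -0.003]
ft_force: [-0.7, 0.7, -7.0]
grip_width: 0.0346
grasp_force: 62.5
clock: 6.72
eef_pos: [0.5355, -0.2168, 0.1188]
tool_rot: [0.125, 0.992, 0.0, -0.001]
ft_force: [-0.2, -0.9, -5.8]
grip_width: 0.0345
grasp_force: 63.0
t 6.7167 TCP [ 535.5 -216.8  118.8] close-axis 75.6
spot [160. 208.] 0.77 [ 511.9 -305.4] shift [-23.6 -88.6]
sil [150. 192.] 0.82 rect [ 492.1 -290.5] [144.3 209.9] 31.2 shift [-43.3 -73.7]
t 6.8667 TCP [ 536.5 -217.2  120. ] close-axis 75.7
spot [283. 258.] 0.6 [ 576.1 -227.1] shift [39.6 -9.9]
sil [282. 254.] 0.67 rect [ 547.1 -220.6] [ 45.9 119.8] 75.7 shift [10.7 -3.4]
sil [458.  17.] 0.41 rect [ 451.8 -115.1] [36.5 20.5] 77.2 shift [-84.7 102.1]
```

View pics/w_pk1.png

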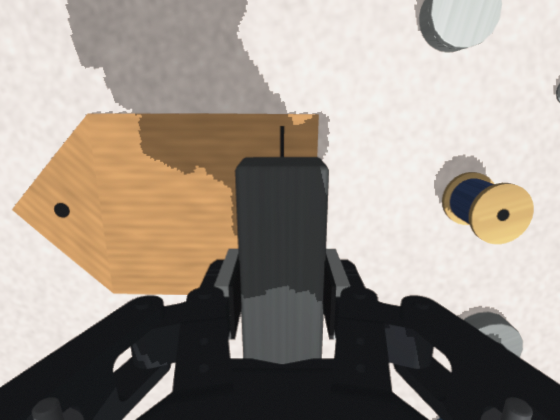

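The pocket sits under the held bar, with its dot at (62,210) and the line's far end at (282,127). The bar is aligned with the line. I'll check these against the wrist calibration.

```bash
python3 - <<'E'
from h import *
c=cam("wrist"); w=ray(c,[[62,210],[282.5,127],[282.5,156]],.003)[:,:2]*1000; print(w.round(1))
d=w[0];e=w[1]
x=np.array([-.246,-.969]); y=np.array([-x[1],x[0]])
for s in (1,-1):
    print(s,"dot->line end vs",(e-d)@x,(e-d)@y)
print("held bar ends", (ray(c,[[282,158],[283,360]],.087)*1000).round(1))
E
```

```text
[[ 495.8 -379. ]
 [ 479.  -202.6]
 [ 498.5 -207.6]]
1 dot->line end vs -166.75083522064602 -59.694146177361525
-1 dot->line end vs -166.75083522064602 -59.694146177361525
held bar ends [[ 488.5 -205.4   87. ]
 [ 597.1 -232.7   87. ]]
```

```bash

python3 -m inch '[2,-1,-40,0,0,0,0, 2,-1,-65,0,0,0,0, 2,-1,-78,0,0,0,0, 2,-1,-82,0,0,0,0, 2,-1,-84,0,0,0,0, 2,-1,-84,0,0,0,0, 2,-1,-84,0,0,0,0, 2,-1,-84,0,0,0,0]'
python3 -m inch '[0,0,-1,0,0,0,0, 0,0,-2,0,0,0,0, 0,0,-2,0,0,0,0, 0,0,-2,0,0,0,0]'
```

```text
clock: 7.68
eef_pos: [0.5391, -0.2188, 0.0366]
tool_rot: [0.125, 0.992, -0.0, 0.001]
ft_force: [-0.2, -0.2, -6.4]
grip_width: 0.0348
grasp_force: 63.2
clock: 8.02
eef_pos: [0.5388, -0.2188, 0.0349]
tool_rot: [0.125, 0.992, -0.0, 0.001]
ft_force: [-1.8, -0.7, 4.7]
grip_width: 0.0346
grasp_force: 64.5
```

```bash

python3 -m inch '[0,0,0,0,0,0,100, 0,0,0,0,0,0,100, 0,0,0,0,0,0,100, 0,0,0,0,0,0,100, 0,0,30,0,0,0,100, 0,0,60,0,0,0,100, 0,0,90,0,0,0,100, 0,0,115,0,0,0,100]'
python3 -m inch '[30,28,0,0,0,0,100, 60,55,0,0,0,0,100, 90,82,0,0,0,0,100, 120,110,0,0,0,0,100, 152,138,0,0,0,0,100, 152,138,0,0,0,0,100, 152,138,0,0,0,0,100, 152,138,0,0,0,0,100]'
python3 - <<'E'
from h import *
look('large_round_weight',.018,"w_lr")
E
```

```text
clock: 8.68
eef_pos: [0.5383, -0.2186, 0.1503]
tool_rot: [0.125, 0.992, -0.0, 0.001]
ft_force: [1.0, -0.6, -0.0]
grip_width: 0.085
grasp_force: 0.0
clock: 9.35
eef_pos: [0.6894, -0.0802, 0.1474]
tool_rot: [0.125, 0.992, -0.0, -0.001]
ft_force: [-0.1, -0.1, 0.4]
grip_width: 0.0852
grasp_force: 0.0
t 9.35 TCP [689.4 -80.2 147.4] close-axis 75.7
spot [282. 201.] 0.83 [691.3 -81.5] shift [ 2.  -1.3]
sil [279. 203.] 0.91 rect [688.4 -81.6] [52.2 54.7] 75.6 shift [-0.9 -1.4]
```

```bash

python3 -m inch '[0,-1,-40,0,0,0,100, 0,-1,-75,0,0,0,100, 0,-1,-97,0,0,0,100, 0,-1,-104,0,0,0,100, 0,-1,-104,0,0,0,100, 0,-1,-104,0,0,0,0, 0,-1,-104,0,0,0,0, 0,-1,-104,0,0,0,0]'
python3 -m inch '[0,0,0,0,0,0,0, 0,0,0,0,0,0,0, 0,0,0,0,0,0,0, 0,0,0,0,0,0,0, 0,0,0,0,0,0,0, 0,0,20,0,0,0,0, 0,0,50,0,0,0,0, 0,0,90,0,0,0,0]'
```

```text
clock: 10.17
eef_pos: [0.6916, -0.0819, 0.0473]
tool_rot: [0.125, 0.992, 0.0, 0.002]
ft_force: [0.2, -0.1, -0.2]
grip_width: 0.0515
grasp_force: 0.0
clock: 10.83
eef_pos: [0.6864, -0.0809, 0.1297]
tool_rot: [0.125, 0.992, -0.0, -0.006]
ft_force: [0.8, -0.1, -3.0]
grip_width: 0.0197
grasp_force: 58.8
```

```bash

python3 -m inch '[-20,-30,0,0,0,0,0, -41,-62,0,0,0,0,0, -61,-93,0,0,0,0,0, -82,-124,0,0,0,0,0, -102,-155,0,0,0,0,0, -123,-186,0,0,0,0,0, -143,-217,0,0,0,0,0, -163,-248,0,0,0,0,0]'
python3 -m inch '[-21,-31,0,0,0,0,0, -31,-49,0,0,0,0,0, -31,-49,-30,0,0,0,0, -31,-49,-50,0,0,0,0, -31,-49,-70,0,0,0,0, -31,-49,-75,0,0,0,0, -31,-49,-75,0,0,0,0, -31,-49,-75,0,0,0,0]'
python3 - <<'E'
from h import *
o=bot.get_obs();print(o["eef_pos"],o["tool_rot"]);cv2.imwrite("pics/w_lr2.png",bot.camera("wrist"))
E
```

```text
clock: 11.5
eef_pos: [0.525, -0.3302, 0.1333]
tool_rot: [0.125, 0.992, 0.0, -0.001]
ft_force: [0.9, -1.2, -3.2]
grip_width: 0.0198
grasp_force: 59.1
clock: 12.17
eef_pos: [0.4958, -0.3781, 0.0592]
tool_rot: [0.125, 0.992, 0.0, -0.0]
ft_force: [0.2, -0.6, -2.1]
grip_width: 0.0198
grasp_force: 59.1
[ 0.4958418  -0.37814773  0.05917105] [ 1.24911653e-01  9.92167762e-01  2.31578489e-04 -3.96282532e-04]
```

View pics/w_lr2.png

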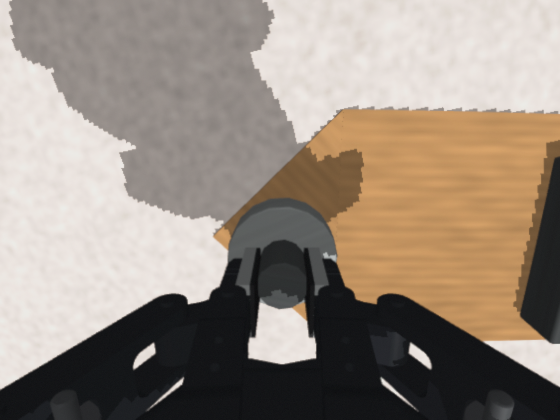

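The held disc is over the point of the pocket, with the tip at (216,236), so it's placed as expected. I'll lower until the force shows contact.

```bash

python3 -m inch '[0,0,-4,0,0,0,0, 0,0,-8,0,0,0,0, 0,0,-9,0,0,0,0, 0,0,-9,0,0,0,0, 0,0,-9,0,0,0,0]'
python3 -m inch '[0,0,-1,0,0,0,0, 0,0,-2,0,0,0,0, 0,0,-2,0,0,0,0]'
```

```text
clock: 12.63
eef_pos: [0.4959, -0.3783, 0.0504]
tool_rot: [0.125, 0.992, -0.0, 0.0]
ft_force: [-0.7, -0.3, -2.7]
grip_width: 0.0198
grasp_force: 59.1
clock: 12.88
eef_pos: [0.496, -0.3785, 0.0488]
tool_rot: [0.125, 0.992, -0.0, 0.0]
ft_force: [-0.9, -1.0, -0.1]
grip_width: 0.0197
grasp_force: 59.6
```

```bash

python3 -m inch '[0,0,-1,0,0,0,0, 0,0,-1,0,0,0,0]'
python3 -m inch '[0,0,0,0,0,0,100, 0,0,0,0,0,0,100, 0,0,0,0,0,0,100, 0,0,0,0,0,0,100, 0,0,30,0,0,0,100, 0,0,65,0,0,0,100, 0,0,100,0,0,0,100, 0,0,105,0,0,0,100]'
python3 -m inch '[-5,35,0,0,0,-0.12,100, -10,75,0,0,0,-0.24,100, -15,115,0,0,0,-0.36,100, -20,155,0,0,0,-0.48,100, -25,195,0,0,0,-0.6,100, -28,230,0,0,0,-0.72,100, -30,265,0,0,0,-0.84,100, -30,300,0,0,0,-0.96,100]'
python3 -m inch '[-17,40,0,0,0,-0.12,100, -17,80,0,0,0,-0.18,100, -17,120,0,0,0,-0.18,100, -17,156,0,0,0,-0.18,100, -17,156,0,0,0,-0.18,100, -17,156,0,0,0,-0.18,100, -17,156,0,0,0,-0.18,100, -17,156,0,0,0,-0.18,100]'
python3 - <<'E'
from h import *
look('block_weight',.030,"w_bl")
c=cam("top"); cv2.imwrite("pics/top1.png",bot.camera("top"))
E
```

```text
clock: 13.05
eef_pos: [0.496, -0.3785, 0.0488]
tool_rot: [0.125, 0.992, -0.0, 0.0]
ft_force: [-2.8, 1.5, 6.2]
grip_width: 0.0202
grasp_force: 60.0
clock: 13.72
eef_pos: [0.4989, -0.3807, 0.1596]
tool_rot: [0.125, 0.992, -0.003, 0.005]
ft_force: [1.2, -1.4, 0.5]
grip_width: 0.0857
grasp_force: 0.0
clock: 14.38
eef_pos: [0.4653, -0.0799, 0.1524]
tool_rot: [0.566, 0.824, 0.0, 0.0]
ft_force: [0.1, 0.7, 0.2]
grip_width: 0.0854
grasp_force: 0.0
clock: 15.05
eef_pos: [0.449, 0.0734, 0.1522]
tool_rot: [0.636, 0.771, -0.0, 0.0]
ft_force: [-0.2, 0.5, 0.6]
grip_width: 0.0855
grasp_force: 0.0
t 15.05 TCP [449.   73.4 152.2] close-axis 10.9
spot [276. 190.] 0.93 [442.6  77.4] shift [-6.4  4. ]
sil [277. 196.] 0.55 rect [444.8  79.6] [52. 56.] 9.6 shift [-4.2  6.1]
```

View pics/top1.png

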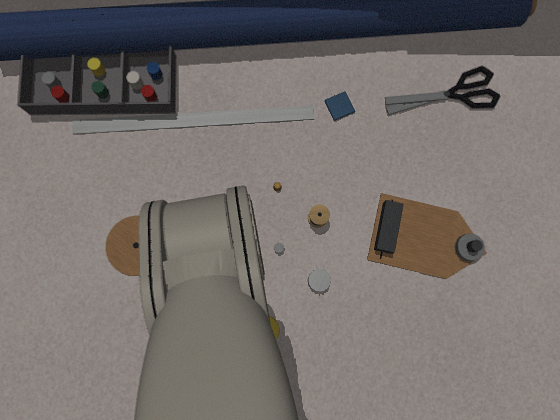

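Top view: the bar is on the line near (389,227) and the large weight is on the dot near (470,248). I'll pick up the block and measure the bar's placement in the same step.

```bash

python3 -m inch '[-5,5,-40,0,0,-0.02,100, -5,5,-80,0,0,-0.02,100, -5,5,-110,0,0,-0.02,100, -5,5,-121,0,0,-0.02,100, -5,5,-121,0,0,-0.02,100, -5,5,-121,0,0,-0.02,100, -5,5,-121,0,0,-0.02,0, -5,5,-121,0,0,-0.02,0]'
python3 -m inch '[0,0,0,0,0,0,0, 0,0,0,0,0,0,0, 0,0,0,0,0,0,0, 0,0,0,0,0,0,0, 0,0,0,0,0,0,0, 0,0,20,0,0,0,0, 0,0,60,0,0,0,0, 0,0,100,0,0,0,0]'
python3 - <<'E'
from h import *
c=cam("top"); bot.camera("top")
L=np.array([536.5,-217.6]);d=np.array([495.4,-378.3]);x=(d-L)/np.linalg.norm(d-L);y=np.array([-x[1],x[0]])
for t,z in (("bar_weight",.028),("large_round_weight",.018)):
    for r in bot.silhouettes("top",t)[:1]:
        cs=max(cv2.findContours(r["mask"].astype(np.uint8),0,2)[0],key=cv2.contourArea)
        q=cv2.minAreaRect((ray(c,cs[:,0],z)[:,:2]*1000).astype(np.float32)); p=np.array(q[0]); print(t,r["confidence"],q,"rel line",(p-L)@x,(p-L)@y)
    for r in bot.spot_point("top",t)[:1]:
        p=ray(c,r["uv"],.003)[0,:2]*1000; print("spot",p,"rel line",(p-L)@x,(p-L)@y)
E
```

```text
clock: 15.92
eef_pos: [0.4455, 0.0794, 0.0328]
tool_rot: [0.644, 0.765, 0.001, 0.001]
ft_force: [0.2, -0.6, 0.8]
grip_width: 0.0637
grasp_force: 0.0
clock: 16.58
eef_pos: [0.4411, 0.0789, 0.1306]
tool_rot: [0.644, 0.765, -0.003, -0.002]
ft_force: [1.0, 0.0, -5.4]
grip_width: 0.0503
grasp_force: 66.9
bar_weight 0.59 ((538.3850708007812, -215.90415954589844), (42.24934005737305, 104.40876770019531), 76.33467102050781) rel line -2.1100416492791005 1.406090682720347
spot [ 536.42222505 -221.11498623] rel line 3.4246466123990693 0.7955958172934637
large_round_weight 0.58 ((495.3256530761719, -375.9742431640625), (50.30388259887695, 58.64338684082031), 13.67380428314209) rel line 163.63773232900846 -0.6483059564289846
spot [ 499.35545699 -375.21785864] rel line 161.90642749225728 3.0684158084808786
```

```bash

python3 -m inch '[7,-37,0,0,0,-0.1,0, 14,-75,0,0,0,-0.2,0, 21,-112,0,0,0,-0.3,0, 28,-150,0,0,0,-0.417,0, 36,-188,0,0,0,-0.417,0, 43,-225,0,0,0,-0.417,0, 50,-262,0,0,0,-0.417,0, 57,-300,0,0,0,-0.417,0]'
python3 -m inch '[7,-38,0,0,0,0,0, 15,-76,0,0,0,0,0, 15,-76,-20,0,0,0,0, 15,-76,-40,0,0,0,0, 15,-76,-50,0,0,0,0, 15,-76,-50,0,0,0,0, 15,-76,-50,0,0,0,0, 15,-76,-50,0,0,0,0]'
python3 - <<'E'
from h import *
look('block_weight',.07,"w_bl2")
E
```

```text
clock: 17.5
eef_pos: [0.4987, -0.2214, 0.1279]
tool_rot: [0.788, 0.616, -0.001, -0.003]
ft_force: [1.7, 0.2, -5.5]
grip_width: 0.0505
grasp_force: 66.9
clock: 18.17
eef_pos: [0.5161, -0.2961, 0.0813]
tool_rot: [0.788, 0.616, -0.0, -0.0]
ft_force: [0.0, -0.3, -6.1]
grip_width: 0.0502
grasp_force: 66.8
t 18.1667 TCP [ 516.1 -296.1   81.3] close-axis -14.0
spot [281. 258.] 0.61 [ 509.5 -319.3] shift [ -6.6 -23.2]
sil [280. 274.] 0.75 rect [ 515.1 -298.1] [64.6 55.6] 76.0 shift [-1.1 -2.1]
```

View pics/w_bl2.png

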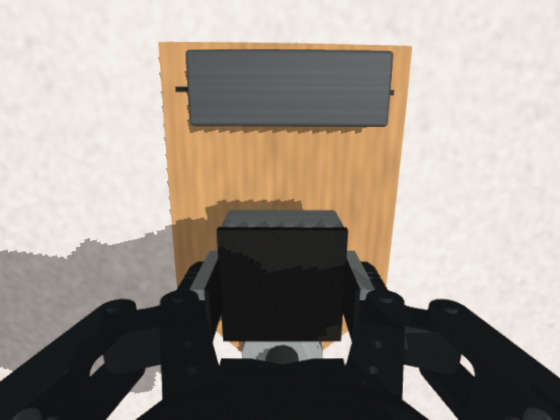

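The wrist view shows the bar centred on its line, with stubs visible at (181,89) and (391,92). The held block is midway and square to it. Lowering now.

```bash

python3 -m inch '[0,-1,-20,0,0,0,0, 0,-1,-36,0,0,0,0, 0,-1,-44,0,0,0,0, 0,-1,-45,0,0,0,0, 0,-1,-45,0,0,0,0, 0,-1,-45,0,0,0,0]'
python3 -m inch '[0,0,-1,0,0,0,0, 0,0,-2,0,0,0,0, 0,0,-2,0,0,0,0]'
```

```text
clock: 18.82
eef_pos: [0.5166, -0.2978, 0.0372]
tool_rot: [0.788, 0.616, 0.0, 0.001]
ft_force: [-0.2, -0.1, -4.9]
grip_width: 0.0504
grasp_force: 67.5
clock: 19.07
eef_pos: [0.5168, -0.298, 0.0361]
tool_rot: [0.788, 0.616, 0.0, 0.001]
ft_force: [-1.9, 2.1, 3.5]
grip_width: 0.0507
grasp_force: 68.5
```

```bash

python3 -m inch '[0,0,0,0,0,0,100, 0,0,0,0,0,0,100, 0,0,0,0,0,0,100, 0,0,0,0,0,0,100, 0,0,30,0,0,0,100, 0,0,65,0,0,0,100, 0,0,100,0,0,0,100, 0,0,115,0,0,0,100]'
python3 -m inch '[-14,37,0,0,0,0,100, -28,74,0,0,0,0,100, -41,111,0,0,0,0,100, -55,148,0,0,0,0,100, -68,185,0,0,0,0,100, -82,221,0,0,0,0,100, -82,221,0,0,0,0,100, -82,221,0,0,0,0,100]'
python3 - <<'E'
from h import *
look('pin_tin',.020,"w_tin")
E
```

```text
clock: 19.73
eef_pos: [0.5181, -0.2989, 0.1545]
tool_rot: [0.788, 0.616, 0.001, 0.004]
ft_force: [0.8, -0.7, 0.7]
grip_width: 0.0854
grasp_force: 0.0
clock: 20.4
eef_pos: [0.4335, -0.0751, 0.1497]
tool_rot: [0.787, 0.617, 0.0, 0.0]
ft_force: [-0.4, -0.7, 0.8]
grip_width: 0.0854
grasp_force: 0.0
t 20.4 TCP [433.5 -75.1 149.7] close-axis -13.8
spot [286. 196.] 0.73 [436.7 -75.6] shift [ 3.1 -0.6]
sil [286. 198.] 0.62 rect [436.2 -75.8] [46.2 43.3] 72.2 shift [ 2.7 -0.7]
```

```bash

python3 -m inch '[3,-1,-40,0,0,0,100, 3,-1,-80,0,0,0,100, 3,-1,-115,0,0,0,100, 3,-1,-126,0,0,0,100, 3,-1,-126,0,0,0,100, 3,-1,-126,0,0,0,100, 3,-1,-126,0,0,0,0, 3,-1,-126,0,0,0,0]'
python3 -m inch '[0,0,0,0,0,0,0, 0,0,0,0,0,0,0, 0,0,0,0,0,0,0, 0,0,0,0,0,0,0, 0,0,0,0,0,0,0, 0,0,0,0,0,0,0]'
python3 -m inch '[0,0,20,0,0,0,0, 0,0,60,0,0,0,0, 0,0,90,0,0,0,0, 0,0,90,0,0,0,0]'
python3 - <<'E'
from h import *
c=cam("top"); bot.camera("top")
for r in bot.silhouettes("top","block_weight")[:2]:
    cs=max(cv2.findContours(r["mask"].astype(np.uint8),0,2)[0],key=cv2.contourArea)
    print(r["confidence"],cv2.minAreaRect((ray(c,cs[:,0],.033)[:,:2]*1000).astype(np.float32)))
E
```

```text
clock: 21.22
eef_pos: [0.4388, -0.0784, 0.0247]
tool_rot: [0.788, 0.615, 0.001, 0.001]
ft_force: [-0.1, 0.3, 0.2]
grip_width: 0.0637
grasp_force: 0.0
clock: 21.72
eef_pos: [0.4381, -0.0779, 0.0249]
tool_rot: [0.788, 0.616, 0.001, 0.001]
ft_force: [0.2, -0.7, 5.4]
grip_width: 0.0414
grasp_force: 59.7
clock: 22.05
eef_pos: [0.4415, -0.0783, 0.1197]
tool_rot: [0.788, 0.616, 0.004, 0.005]
ft_force: [1.5, -0.2, -0.9]
grip_width: 0.0414
grasp_force: 60.9
0.76 ((512.964599609375, -313.90167236328125), (31.07976531982422, 56.73078918457031), 88.90724182128906)
```

```bash

python3 -m inch '[14,-37,0,0,0,0,0, 28,-74,0,0,0,0,0, 41,-111,0,0,0,0,0, 55,-148,0,0,0,0,0, 68,-185,0,0,0,0,0, 80,-221,0,0,0,0,0, 80,-221,0,0,0,0,0, 80,-221,0,0,0,0,0]'
python3 -m inch '[0,0,-20,0,0,0,0, 0,0,-35,0,0,0,0, 0,0,-35,0,0,0,0, 0,0,-35,0,0,0,0]'
python3 - <<'E'
from h import *
look('block_weight',.033,"w_tin2")
E
```

```text
clock: 22.82
eef_pos: [0.5161, -0.3, 0.1109]
tool_rot: [0.789, 0.614, -0.001, -0.001]
ft_force: [-1.0, 0.5, -0.6]
grip_width: 0.0414
grasp_force: 61.0
clock: 23.15
eef_pos: [0.5153, -0.2966, 0.0767]
tool_rot: [0.788, 0.616, -0.001, -0.002]
ft_force: [0.0, 0.2, -0.7]
grip_width: 0.0409
grasp_force: 61.0
t 23.15 TCP [ 515.3 -296.6   76.7] close-axis -13.9
spot [284. 231.] 0.96 [ 515.1 -299.6] shift [-0.2 -3. ]
sil [289. 212.] 0.55 rect [ 520.2 -283.1] [31.2 53.2] 74.7 shift [ 4.9 13.5]
```

View pics/w_tin2.png

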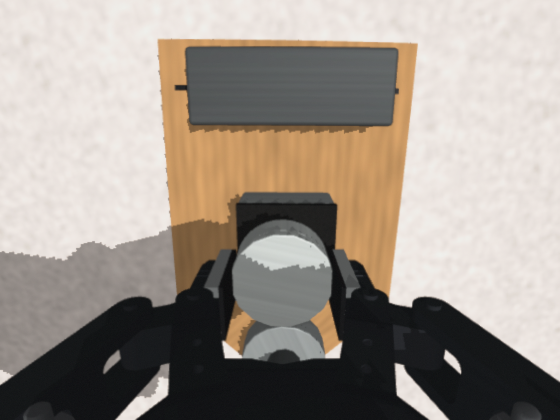

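The block's far top edge runs from (237,203) to (336,203), with the tin held just above it near (283,270). I'll compute the remaining offset.

```bash
python3 - <<'E'
from h import *
c=cam("wrist"); w=ray(c,[[237,203],[336,203]],.033)[:,:2]*1000
x=np.array([-.246,-.969]); print(w, np.linalg.norm(w[1]-w[0]), "block", w.mean(0)+26*x)
t=ray(c,[[233,276],[331,276]],.0767-.0249+.0195)[:,:2]*1000; print("tin edges",t,np.linalg.norm(t[1]-t[0]),t.mean(0), bot.get_obs()["eef_pos"])
E
python3 -m inch '[0,0,-8,0,0,0,0, 0,0,-16,0,0,0,0, 0,0,-16,0,0,0,0, 0,0,-16,0,0,0,0, 0,0,-16,0,0,0,0]'
```

```text
[[ 500.20469956 -269.9059872 ]
 [ 550.01109788 -282.34373448]] 51.33590236120205 block [ 518.71189872 -301.31886084]
tin edges [[ 497.22146082 -291.53531639]
 [ 537.84121699 -301.68935349]] 41.86966755617947 [ 517.53133891 -296.61233494] [ 0.51747168 -0.29823043  0.07932015]
clock: 23.72
eef_pos: [0.5168, -0.2985, 0.0621]
tool_rot: [0.788, 0.616, -0.0, -0.0]
ft_force: [0.5, -1.0, -0.2]
grip_width: 0.0413
grasp_force: 61.0
```

```bash
python3 -m inch '[0,-2,-2,0,0,0,0, 0,-2,-3,0,0,0,0, 0,-2,-3,0,0,0,0, 0,-2,-3,0,0,0,0]'
python3 -m inch '[0,0,-1,0,0,0,0, 0,0,-1,0,0,0,0]'
```

```text
clock: 24.05
eef_pos: [0.5169, -0.3007, 0.0593]
tool_rot: [0.788, 0.616, -0.0, -0.0]
ft_force: [-0.2, -0.3, -0.9]
grip_width: 0.0413
grasp_force: 61.0
clock: 24.22
eef_pos: [0.517, -0.3006, 0.0582]
tool_rot: [0.788, 0.616, -0.0, -0.0]
ft_force: [-0.5, 0.0, 0.5]
grip_width: 0.0413
grasp_force: 61.0
```

```bash
python3 -m inch '[0,0,-1,0,0,0,0, 0,0,-1,0,0,0,0]'
```

```text
clock: 24.38
eef_pos: [0.517, -0.3006, 0.0581]
tool_rot: [0.788, 0.616, 0.0, 0.0]
ft_force: [-1.7, 1.2, 2.9]
grip_width: 0.0416
grasp_force: 61.5
```

```bash

python3 -m inch '[0,0,0,0,0,0,100, 0,0,0,0,0,0,100, 0,0,0,0,0,0,100, 0,0,0,0,0,0,100, 0,0,30,0,0,0,100, 0,0,65,0,0,0,100, 0,0,92,0,0,0,100, 0,0,92,0,0,0,100]'
python3 - <<'E'
from h import *
look('pin_tin',.053,"w_tin3")
E
python3 -m inch '[4,38,0,0,0,0,100, 8,76,0,0,0,0,100, 12,114,0,0,0,0,100, 16,152,0,0,0,0,100, 20,190,0,0,0,0,100, 24,228,0,0,0,0,100, 28,266,0,0,0,0,100, 32,304,0,0,0,0,100]'
python3 -m inch '[5,38,0,0,0,0,100, 9,76,0,0,0,0,100, 9,76,0,0,0,0,100, 9,76,0,0,0,0,100, 9,76,0,0,0,0,100]'
python3 - <<'E'
from h import *
look('small_round_weight',.014,"w_sm")
E
```

```text
clock: 25.05
eef_pos: [0.5204, -0.3026, 0.1561]
tool_rot: [0.788, 0.616, 0.002, 0.006]
ft_force: [0.6, -0.8, 1.2]
grip_width: 0.0852
grasp_force: 0.0
t 25.05 TCP [ 520.4 -302.6  156.1] close-axis -14.0
spot [277. 202.] 0.92 [ 516.5 -308.3] shift [-4.  -5.7]
sil [274. 205.] 0.8 rect [ 516.4 -299. ] [42.2 45.6] 4.7 shift [-4.   3.6]
clock: 25.87
eef_pos: [0.5474, 0.0052, 0.1472]
tool_rot: [0.788, 0.616, -0.002, -0.001]
ft_force: [0.6, 0.7, 0.2]
grip_width: 0.0856
grasp_force: 0.0
clock: 26.28
eef_pos: [0.5568, 0.0792, 0.1476]
tool_rot: [0.788, 0.616, -0.002, -0.001]
ft_force: [-0.4, -0.7, -0.5]
grip_width: 0.0854
grasp_force: 0.0
t 26.2833 TCP [556.8  79.2 147.6] close-axis -14.0
spot [287. 196.] 0.89 [560.2  79.1] shift [ 3.4 -0.1]
sil [287. 196.] 0.59 rect [560.5  82.6] [35.6 33.9] 76.0 shift [3.7 3.4]
```

View pics/w_tin3.png

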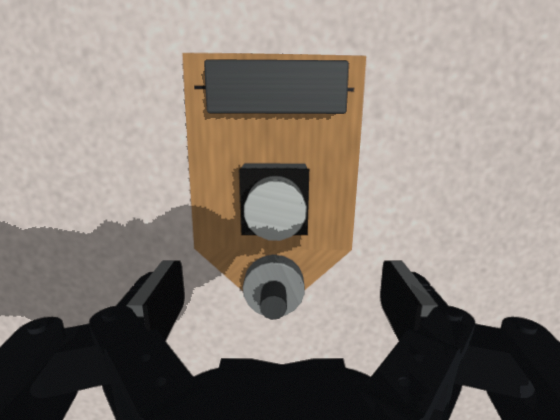

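The bar, block and large weight sit in line, with the tin at (274,208) centred on the block at (274,202). Next is the small weight.

```bash

python3 -m inch '[3,2,-40,0,0,0,100, 3,2,-80,0,0,0,100, 3,2,-103,0,0,0,100, 3,2,-109,0,0,0,100, 3,2,-109,0,0,0,100, 3,2,-109,0,0,0,100, 3,2,-109,0,0,0,0, 3,2,-109,0,0,0,0]'
python3 -m inch '[0,0,0,0,0,0,0, 0,0,0,0,0,0,0, 0,0,0,0,0,0,0, 0,0,0,0,0,0,0, 0,0,0,0,0,0,0, 0,0,0,0,0,0,0, 0,0,0,0,0,0,0, 0,0,0,0,0,0,0]'
python3 -m inch '[0,0,20,0,0,0,0, 0,0,50,0,0,0,0, 0,0,70,0,0,0,0, 0,0,70,0,0,0,0]'
python3 - <<'E'
from h import *
c=cam("top"); im=bot.camera("top"); g=cv2.cvtColor(im,6)[225:265,115:160]
ys,xs=np.where(g<60); w=ray(c,np.c_[xs+115,ys+225],.003)[:,:2]*1000; print(len(xs),xs.mean()+115,ys.mean()+225,w.mean(0),w.std(0))
E
```

```text
clock: 27.1
eef_pos: [0.5628, 0.0814, 0.0426]
tool_rot: [0.788, 0.615, 0.002, 0.001]
ft_force: [-0.9, 0.2, -0.3]
grip_width: 0.0641
grasp_force: 0.0
clock: 27.77
eef_pos: [0.5611, 0.0816, 0.0409]
tool_rot: [0.788, 0.616, 0.0, 0.0]
ft_force: [-1.1, -0.2, 6.0]
grip_width: 0.0138
grasp_force: 58.6
clock: 28.1
eef_pos: [0.564, 0.0818, 0.1145]
tool_rot: [0.788, 0.616, 0.003, 0.002]
ft_force: [0.5, 0.6, -0.5]
grip_width: 0.0134
grasp_force: 58.8
27 135.51851851851853 244.88888888888889 [513.46761167 282.3365863 ] [2.77677557 2.99128592]
```

```bash

python3 -m inch '[-9,38,0,0,0,0,0, -18,76,0,0,0,0,0, -27,114,0,0,0,0,0, -36,152,0,0,0,0,0, -47,200,0,0,0,0,0, -47,200,0,0,0,0,0, -47,200,-10,0,0,0,0, -47,200,-10,0,0,0,0]'
python3 - <<'E'
from h import *
look('patch_template',.003,"w_pt")
E
```

```text
clock: 28.82
eef_pos: [0.5119, 0.2806, 0.0966]
tool_rot: [0.788, 0.616, -0.003, -0.0]
ft_force: [-1.2, -0.1, -2.5]
grip_width: 0.0135
grasp_force: 58.8
t 28.8167 TCP [511.9 280.6  96.6] close-axis -13.9
spot [284. 214.] 0.62 [512.8 281.3] shift [0.9 0.7]
sil [287. 194.] 0.7 rect [515.7 288.8] [104.1 118.9] 74.4 shift [3.8 8.3]
```

View pics/w_pt.png

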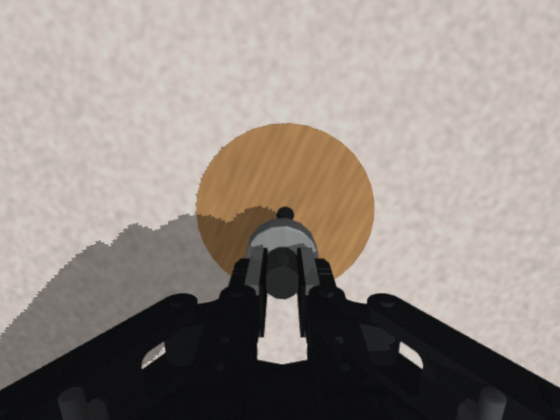

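The patch dot at (285,213) agrees with the top camera. The weight is held upright, and the shift needed is about (1,1). Lowering in steps.

```bash

python3 -m inch '[1,1,-20,0,0,0,0, 1,1,-40,0,0,0,0, 1,1,-50,0,0,0,0, 1,1,-51,0,0,0,0, 1,1,-51,0,0,0,0, 1,1,-51,0,0,0,0]'
python3 -m inch '[0,0,-1,0,0,0,0, 0,0,-1,0,0,0,0]'
python3 -m inch '[0,0,-1,0,0,0,0, 0,0,-1,0,0,0,0]'
```

```text
clock: 29.47
eef_pos: [0.5158, 0.2821, 0.0501]
tool_rot: [0.788, 0.615, 0.001, 0.0]
ft_force: [-0.0, 0.1, -0.8]
grip_width: 0.0136
grasp_force: 58.8
clock: 29.63
eef_pos: [0.5157, 0.2827, 0.0494]
tool_rot: [0.788, 0.616, 0.001, 0.0]
ft_force: [-0.0, -0.6, -1.2]
grip_width: 0.0135
grasp_force: 58.8
clock: 29.8
eef_pos: [0.5151, 0.2826, 0.0477]
tool_rot: [0.788, 0.616, 0.0, 0.0]
ft_force: [-0.6, -0.5, -1.9]
grip_width: 0.0134
grasp_force: 58.8
```

```bash

python3 -m inch '[0,0,-1,0,0,0,0, 0,0,-2,0,0,0,0, 0,0,-2,0,0,0,0]'
python3 -m inch '[0,0,-1,0,0,0,0, 0,0,-1,0,0,0,0]'
python3 -m inch '[0,0,-1,0,0,0,0, 0,0,-1,0,0,0,0]'
```

```text
clock: 30.05
eef_pos: [0.5148, 0.2824, 0.0451]
tool_rot: [0.788, 0.616, -0.0, -0.0]
ft_force: [-0.3, 0.5, -1.2]
grip_width: 0.0135
grasp_force: 58.8
clock: 30.22
eef_pos: [0.5149, 0.2824, 0.0441]
tool_rot: [0.788, 0.616, -0.0, -0.0]
ft_force: [-0.6, -0.0, -1.1]
grip_width: 0.0136
grasp_force: 58.8
clock: 30.38
eef_pos: [0.5149, 0.2824, 0.044]
tool_rot: [0.788, 0.616, 0.0, -0.0]
ft_force: [-1.2, -0.3, 3.9]
grip_width: 0.0137
grasp_force: 59.4
```

Contact. I'll release, rise, move aside and check everything.

```bash

python3 -m inch '[0,0,0,0,0,0,100, 0,0,0,0,0,0,100, 0,0,0,0,0,0,100, 0,0,0,0,0,0,100, 0,0,30,0,0,0,100, 0,0,65,0,0,0,100, 0,0,105,0,0,0,100, 0,0,120,0,0,0,100]'
python3 - <<'E'
from h import *
look('small_round_weight',.017,"w_sm2")
c=cam("wrist"); 
E
python3 -m inch '[-30,-30,10,0,0,0,100, -60,-60,10,0,0,0,100, -90,-90,20,0,0,0,100, -120,-120,20,0,0,0,100, -150,-150,20,0,0,0,100, -180,-180,20,0,0,0,100, -180,-200,20,0,0,0,100, -180,-200,20,0,0,0,100]'
python3 - <<'E'
from h import *
c=cam("top"); im=bot.camera("top"); cv2.imwrite("pics/top2.png",im)
for t in ("bar_weight","large_round_weight","block_weight","pin_tin","small_round_weight","thread_reel","patch_template"):
    z={"pin_tin":.033,"thread_reel":0}.get(t,.003)
    print(t,[(ray(c,r["uv"],z)[0,:2].round(3),round(r["confidence"],2)) for r in bot.spot_point("top",t)[:2]])
E
```

```text
clock: 31.05
eef_pos: [0.5173, 0.2837, 0.169]
tool_rot: [0.788, 0.616, 0.004, 0.001]
ft_force: [1.2, 0.8, 1.2]
grip_width: 0.0851
grasp_force: 0.0
t 31.05 TCP [517.3 283.7 169. ] close-axis -14.0
spot [279. 196.] 0.92 [514.7 280.5] shift [-2.5 -3.2]
sil [278. 198.] 0.68 rect [513.8 282.9] [35.7 33. ] 75.9 shift [-3.4 -0.8]
clock: 31.87
eef_pos: [0.3306, 0.079, 0.1814]
tool_rot: [0.789, 0.614, -0.003, -0.001]
ft_force: [-0.8, 1.3, -0.6]
grip_width: 0.0857
grasp_force: 0.0
bar_weight [(array([ 0.54 , -0.222]), 0.6)]
large_round_weight [(array([ 0.496, -0.373]), 0.74)]
block_weight [(array([ 0.52 , -0.303]), 0.93)]
pin_tin [(array([ 0.515, -0.3  ]), 0.57)]
small_round_weight [(array([0.518, 0.281]), 0.76)]
thread_reel [(array([ 0.565, -0.082]), 0.62), (array([ 0.494, -0.377]), 0.51)]
patch_template [(array([0.509, 0.276]), 0.63)]
```

View pics/top2.png

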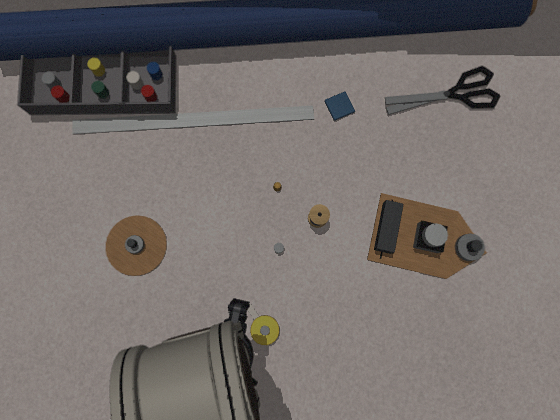

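View pics/w_sm2.png

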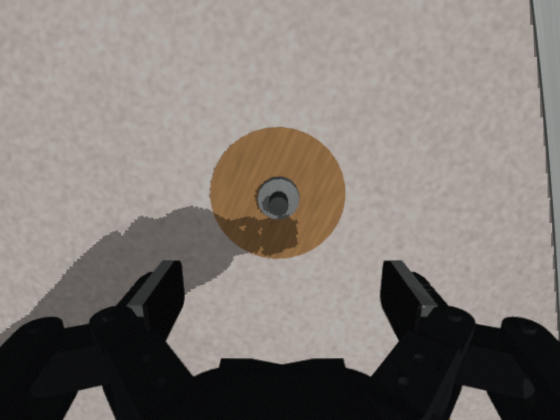

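Everything is in place: the small weight is centred on the patch at (278,197) in the wrist view. In the top view the pocket row is in line, and the reel at (319,214) hasn't moved.

```bash
python3 -c "
from workcell import bot
print(bot.job_done())"
```

```text
the job is handed in; nothing more can be done
None
```

I placed all five pieces upright and released, left the reel where it stood, and handed the job in at about 32 s of the 120 s; the last camera checks put each piece within its limit, but the hand-in returned no verdict.

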